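Roll a packed glass panel into its crate and shut the flap

ROBOT

A 6-joint arm with a two-finger parallel gripper is mounted at the origin on the work surface. World frame = base frame: x ahead of the robot, y to its left, z up, the work surface at z = 0. Lengths are in m, angles in rad, forces in N, time in s.
With the tool pointing down it reaches from about 0.275 to 0.775 m from the base axis. Payload 14.6 kg.
Tool frame: the origin (TCP) lies midway between the tips of the shut fingers; the grasp point (between the pads) lies 19 mm behind it; z points along the fingers, y is the line along which they close (so a half turn about z gives the same grasp; the last joint's range is limited). The gripper opens to 85 mm and grips with 20 to 120 N. Pads are 22 mm wide; open, the fingers measure 114 mm over their backs; the gripper's body (76 mm by 85 mm) begins 54 mm behind the grasp point. The pads swing forward as they close: fully open they stand 13 mm farther back than shut.
Start: joints at [1.014, 0.263, -0.048, 1.259, 0, 1.415], TCP at [0.205, 0.483, 0.231] pointing down, gripper open.
Joint ranges: [-2.65, 2.65], [-0.89, 1.7], [-1.18, 1.37], [-2.13, 2.11], [-1.35, 1.29], [-3.14, 3.14]. Speed limits (rad/s): [1.89, 1.89, 2.57, 2.79, 3.14, 3.14].

INTERFACE

Orientations are given as [roll, pitch, yaw] about the fixed x, y, z axes, in that order (R = Rz(yaw) Ry(pitch) Rx(roll)).
In Python, from cell import r gives the robot as it stands.
- The arm moves only by the tool send_rows, never from a script. Its argument "plan" is a list of rows, each a list of 2 entries, a list of its own where there are three numbers: the shift along the tool's x, y, z in cm, then the turn about the tool's z in rad. A call has 1 to 8 rows; each row is the pose to reach, as a shift and turn from the pose commanded when the call began, along the tool's axes at that moment; what a row does not reach only later rows make up. A row lasts 1/8 s, in which the tool goes at most 62.5 mm and 10.7 degrees, less where a joint would pass 70% of its speed; a pose out of reach is approached as far as the arm can. A call with a gripper value outside its range is refused whole. "grip" is the finger opening in cm, from 0 to 8.54, set as the call begins (left out, the last holds). The fingers move at their own pace and stop on an object; "grip_force" is the grip in N (left out, the last holds). Time passes only in rows, so rows that repeat a pose let the fingers close. It gives the time, the measured TCP pose, the force, the opening and the grip force at its end, in the units of the state.
- r.read_state(): the state, without advancing time (a new reading comes with each control period).
- r.grab_frame(name): name is "side" or "top"; returns the picture (420x560x3 uint8, red, green, blue); there is no depth.
- r.camera_info(name): a dict with "mtx" (3x3 intrinsics, pixels), "extrinsics" (4x4, takes a point from world to camera coordinates). Camera axes: x right, y down, z forward; pixel columns grow to the right and rows downward; lengths in m; the calibration is good to about 2 mm. A picture is of the moment at which its call begins. camera_info takes no time and is no camera call.
- r.close_job(): hands the job in; it is judged then, once.
Trained networks look in the newest picture that a camera, given by its name, has taken for a name from the list of things; names that differ only in an ending like _2 or _b are one class to them, and where a whole thing is asked for, a point or a joint stands for the part that bears it (a point fixed in the world has none). Each returns a list of dicts, best first, with "confidence" (0 to 1); they miss things now and then, are a little off and sometimes report something else, mostly with a low value. They report only what shows in the picture. A call takes as long as a camera call. They do not tell look-alikes from the thing itself.
- r.masks_of(camera, target): "pixels" (420x560 bool, what is visible of it) and "at" ([row, column] in pixels, amid what is visible of it).
The state is a dict: "time": time; "joint_pos": joint angles; "qvel": joint speeds; "tau": joint torques, N m; "eef_pos": TCP position; "tcp_rot": TCP orientation; "force": force on the tool from outside, world axes, zero at the start; "moment": the same for the moment, N m; "grip_width": opening from 0.0 (shut) to 1.0 (fully open); "gripper_force": force on a finger pad.
Only numpy, scipy, OpenCV 4.12 (cv2) and the standard library are available. Lean on these libraries where they do the work, as an engineer would, in place of code of your own. Each camera call takes 0.05 s, during which the arm holds its last target. There are 200 camera calls.

TASK

The packed carton on the roller track holds a leaded-glass panel. Keeping it flat on the rollers and going gently, push it along the track and into the slatted crate until it is fully home against the foam pad at the far end, then swing the crate's blue flap down until it is fully shut. Leave the jar, the tape roll and the hammer where they are.

Things in the scene. Friction and masses are not known exactly. Their poses are not given: they have to be found in the camera images.
- packing_line: Fixed roller track with a slatted timber crate at its end. Origin: on the bench under the middle of the crate's open mouth. +x is the push direction (along the track into the crate), +y left of it, z up. Below, x, y, z mean this frame. The whole line never moves during the work.
- track_end (a point): Middle of the track's loading end, x = -484 mm, at the roller tops, 60 mm above the bench. 12 free-turning steel rollers, 30 mm diameter, 150 mm wide, one every 40 mm from x = -462 to -22 mm. Aluminium side frames, 200 mm over all, 56 mm high. Green side guides 150 mm apart run from x = -482 to -82 mm, tops 90 mm above the bench.
- mouth (a point): Centre of the crate's open mouth (x = 0, 123 mm above the bench): 160 mm wide, 130 mm high. Crate floor (plywood) 58 mm, underside of the slatted top 188 mm, its upper surface 200 mm above the bench; crate 208 mm wide, 196 mm long outside. The top leaves no room for an upright gripper at the mouth: lean the tool back, fingers forward and down, for the last of the push.
- pad_face (a point): Centre of the face of the grey foam pad (firm) on the crate's far end wall: x = 170 mm, 105 mm above the bench. The carton's front face must come to rest here. Axes as the packing line's.
- carton: Loose sealed brown carton, orange tape along its top: 150 mm along its x (towards the crate), 130 mm across, 85 mm high, 0.6 to 0.95 kg. Origin: centre of its underside. Rolls at about 0.5 N of push, slides at 3 to 7 N on the crate floor. Home, its rear face is 20 mm inside the mouth (origin at x = 95 mm) and clear of the flap.
- flap (a joint): Angle of the crate's blue flap, rad: 0 = fully shut, hanging over the mouth; 1.57 = level, sticking out over the rollers; 3.0 = open limit, nearly straight up. Starts at 2.55 to 2.9. Stiff hinges: it stays where it is left and takes 0.1 to 0.2 Nm to close (1 to 3 N at mid panel).
- flap_hinge (a point): Middle of the flap's level hinge line (along the line's y), on the crate's top front edge: x = -1 mm, 200 mm above the bench. Blue plywood panel, 9 mm thick, 184 mm wide, free edge 134 mm from the hinge, which lies in its inner face. Site axes turn with the flap: -z to the free edge, -x out of the outer face, which looks up and over the crate when open: push there to close.
- flap_pull (a point): Outer end of the dark wooden pull block on the flap's outer face: 70 mm wide along the hinge direction, 14 mm thick, 22 mm proud of the face, centred 117 mm from the hinge line. Axes as those of point flap_hinge.
- jar: Bystander: closed amber glass jar with a steel cap, 68 mm diameter, 95 mm high, standing on the bench to the right of the track (looking along the push). Origin: centre of its underside.
- tape_roll: Bystander: orange roll of tape lying flat, 100 mm diameter, 48 mm high, on the bench to the right of the track. Origin: centre of its underside.
- hammer: Bystander: small hammer, 240 mm long, lying on the bench to the right of the crate, along its own x axis. Origin: at the bench, under the middle of its length.
Things that resemble listed ones, but are neither listed nor needed, are in the scene too. What is meant by the carton is not green, and is the smaller of those in its own colour.

How it is judged:
By the outcome, as a careful person would: the job done as asked, in the order asked, and still so for the second after the job is handed in, with the robot touching nothing.
It also fails if it takes over 58 s, if anything falls off the work surface, if the arm or the gripper's body presses on something with over 40 N, if the wrist force passes 120 N, or if a joint passes its speed limit or range.

## Working session

There is one attempt and no reset: what is moved stays moved. The work goes in short steps, Python scripts to look and compute and a tool call to move; the robot and the scene stay as the last step left them, time stands still between calls to the robot, and variables do not carry over. Pictures are saved under pics/ and viewed, at most 10 in all, crops included, and the job is handed in when it is done.

Besides the shell and the picture viewer there is one more tool, called after "Request:" in YAML: its name, and indented under it one key for each argument. send_rows: Moves the arm, as the interface text tells. Its arguments: {"type":"object","properties":{"plan":{"type":"array","items":{"type":"array"}},"grip":{"type":"number"},"grip_force":{"type":"number"}},"required":["plan"]}

```bash
mkdir -p pics; ls
python3 - <<'E'
from cell import r
import cv2,numpy as np
np.set_printoptions(precision=4,suppress=True)
for c in("side","top"):
    im=r.grab_frame(c); cv2.imwrite(f"pics/{c}0.png",im[:,:,::-1]); i=r.camera_info(c); print(c,i["mtx"],i["extrinsics"])
    for t in("carton","packing_line","flap","jar"):
        for d in r.masks_of(c,t): print(c,t,d["confidence"],d["at"],d["pixels"].sum())
s=r.read_state();print(s)
E
```

```text
pics
side [[521.7485   0.     286.6653]
 [  0.     521.7485 208.6352]
 [  0.       0.       1.    ]] [[-0.9805  0.1963  0.0076  0.5129]
 [ 0.1355  0.7037 -0.6975  0.1372]
 [-0.1422 -0.6829 -0.7165  1.4454]
 [ 0.      0.      0.      1.    ]]
side carton 0.73 [198.5, 267.8] 1952
side carton 0.69 [185.2, 365.0] 5899
side carton 0.61 [131.8, 265.5] 2000
side packing_line 0.89 [291.8, 300.9] 19063
side flap 0.7 [242.0, 297.0] 4653
side jar 0.96 [276.3, 221.6] 950
top [[437.3442   0.     284.0428]
 [  0.     437.3442 212.8779]
 [  0.       0.       1.    ]] [[ 0.012  -0.9999 -0.0082 -0.1322]
 [-0.9963 -0.0112 -0.0847  0.5201]
 [ 0.0846  0.0092 -0.9964  1.2443]
 [ 0.      0.      0.      1.    ]]
top carton 0.82 [232.5, 459.2] 3157
top carton 0.66 [318.8, 336.0] 6230
top carton 0.65 [206.7, 308.9] 2957
top packing_line 0.92 [210.3, 217.1] 15786
top flap 0.75 [202.9, 200.8] 1204
top jar 0.74 [153.4, 252.8] 584
top jar 0.71 [204.3, 204.1] 1236
{'time': 0.5, 'joint_pos': array([ 1.0137,  0.2631, -0.0484,  1.2594, -0.    ,  1.4155]), 'qvel': array([ 0.0004, -0.0017,  0.0011,  0.0012,  0.0018,  0.001 ]), 'tau': array([ -0.0015, -63.7027,  38.4587,   0.0018,  -0.0001,  -0.    ]), 'eef_pos': array([0.2053, 0.4831, 0.2313]), 'tcp_rot': array([-3.1415,  0.    ,  2.7398]), 'force': array([ 0.1243, -0.029 ,  0.7792]), 'moment': array([ 0.0297, -0.0091,  0.0059]), 'gripper_force': 0.0, 'grip_width': 1.0006694450406297}
```

View pics/side0.png

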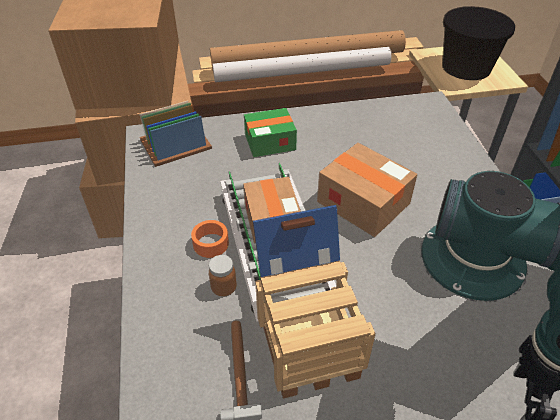

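View pics/top0.png

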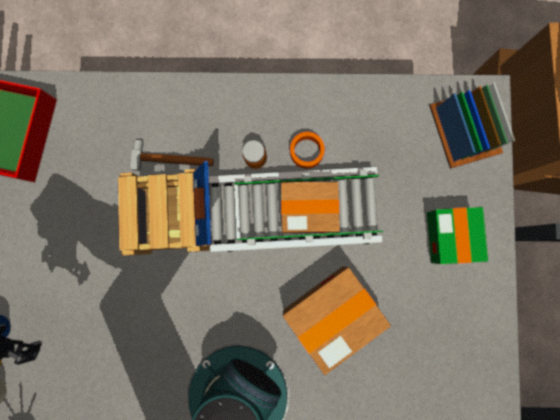

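The side view shows the crate at about (310,330), with the open blue flap at (297,242). The carton on the track is at (268,198), the larger brown look-alike at (365,185) and the green one at (270,132). In the top view the track runs from col 380 to col 205 and the crate spans cols 120–205. The target carton is at (309,207), and the push direction is roughly world +y.

Next I fit the line, flap and carton as box models to the masks.

```bash
cat > h.py <<'E'
from cell import r
import cv2,numpy as np
from scipy.optimize import minimize
np.set_printoptions(precision=4,suppress=True)
def proj(c,P):
    i=r.camera_info(c); E=np.array(i["extrinsics"]); K=np.array(i["mtx"])
    q=(P@E[:3,:3].T+E[:3,3])@K.T; return q[:,:2]/q[:,2:]
def box(x,y,z): return np.array([[a,b,c] for a in x for b in y for c in z],float)
def W(P,p): # line->world, p=(x,y,yaw,z)
    c,s=np.cos(p[2]),np.sin(p[2]); return P@np.array([[c,-s,0],[s,c,0],[0,0,1]]).T+[p[0],p[1],p[3] if len(p)>3 else 0]
def sil(c,bs):
    m=np.zeros((420,560),np.uint8)
    for b in bs:
        cv2.fillConvexPoly(m,cv2.convexHull(np.round(proj(c,b)*16).astype(np.int32)),1,shift=4)
    return m>0
def flapbox(a):
    b=box((-.009,0),(-.092,.092),(-.134,0)); c,s=np.cos(a),np.sin(a)
    # a=0 hanging; a=pi/2 sticking to -x
    R=np.array([[c,0,s],[0,1,0],[-s,0,c]]); return b@R.T+[-.001,0,.2]
def model(p,a):
    return [W(b,p) for b in (box((-.484,0),(-.1,.1),(0,.056)),box((-.482,-.082),(-.08,.08),(.05,.09)),box((0,.196),(-.104,.104),(0,.2)),flapbox(a))]
def best(c,t,near=None):
    L=r.masks_of(c,t)
    if near is None: return L[0]["pixels"]
    L=sorted(L,key=lambda d:np.hypot(*(np.array(d["at"])-near))); return L[0]["pixels"]
def iou(a,b): return (a&b).sum()/(a|b).sum()
E
cat > fit.py <<'E'
from h import *
M={}
C={"side":(198,268),"top":(207,309)}
K=np.ones((9,9),np.uint8)
cm={}; fm={}
for c in C:
    r.grab_frame(c)
    cm[c]=best(c,"carton",C[c]); fm[c]=best(c,"flap")
    m=best(c,"packing_line")|cm[c]|fm[c]
    M[c]=cv2.morphologyEx(m.astype(np.uint8),cv2.MORPH_CLOSE,np.ones((15,15),np.uint8))>0
def f(v,cams=("side","top")):
    return -np.mean([iou(M[c],sil(c,model((v[0],v[1],v[2],v[3]),v[4]))|(cm[c])) for c in cams])
def g(v): return f(v)-.2*np.mean([iou(fm[c],sil(c,[W(flapbox(v[4]),v[:4])])) for c in C])
bst=None
for x in(.5,.54):
  for yaw in(1.5,1.64):
    s0=np.array([x,.08,yaw,0,2.7]); S=np.vstack([s0]+[s0+d for d in np.diag([.03,.03,.08,.01,.15])])
    o=minimize(g,s0,method="Nelder-Mead",options=dict(initial_simplex=S,xatol=1e-4,fatol=1e-5,maxiter=500))
    print(o.x,o.fun)
    if bst is None or o.fun<bst.fun:bst=o
v=bst.x; np.save("line.npy",v)
# carton: x,y,yaw in line frame, top view full box
def cb(q): return W(W(box((-.075,.075),(-.065,.065),(0,.085)),(q[0],q[1],q[2],.06)),v[:4])
def h(q): return -iou(cm["top"],sil("top",[cb(q)]))
s0=np.array([-.3,0,0]); S=np.vstack([s0]+[s0+d for d in np.diag([.03,.01,.05])])
o=minimize(h,s0,method="Nelder-Mead",options=dict(initial_simplex=S,xatol=1e-4,fatol=1e-5)); print("carton",o.x,o.fun)
out=[]
for c in C:
    im=cv2.imread(f"pics/{c}0.png")
    for b,col in zip(model(v[:4],v[4])+[cb(o.x)],[(255,0,255)]*4+[(0,255,255)]):
        cv2.polylines(im,[cv2.convexHull(np.round(proj(c,b)).astype(np.int32))],True,col,1)
    out.append(im[90:400,90:400])
cv2.imwrite("pics/fit.png",np.hstack(out))
E
python3 fit.py
```

```text
[ 0.5138  0.0879  1.6354 -0.0015  2.7569] -1.1196962816576905Traceback (most recent call last):
  File "fit.py", line 18, in <module>
    o=minimize(g,s0,method="Nelder-Mead",options=dict(initial_simplex=S,xatol=1e-4,fatol=1e-5,maxiter=500))
    res = _minimize_neldermead(fun, x0, args, callback, bounds=bounds,
                               **options)
    fxc = func(xc)
    fx = function(np.copy(x), *(wrapper_args + args))
  File "fit.py", line 13, in g
    def g(v): return f(v)-.2*np.mean([iou(fm[c],sil(c,[W(flapbox(v[4]),v[:4])])) for c in C])
                     ~^^^
  File "fit.py", line 12, in f
    return -np.mean([iou(M[c],sil(c,model((v[0],v[1],v[2],v[3]),v[4]))|(cm[c])) for c in cams])
                              ~~~^^^^^^^^^^^^^^^^^^^^^^^^^^^^^^^^^^^^^
  File "h.py", line 14, in sil
    cv2.fillConvexPoly(m,cv2.convexHull(np.round(proj(c,b)*16).astype(np.int32)),1,shift=4)
                                                 ~~~~^^^^^
  File "h.py", line 6, in proj
    i=r.camera_info(c); E=np.array(i["extrinsics"]); K=np.array(i["mtx"])
ValueError: time passes only in moves, steps and waits
```

```bash
sed -i 's/^def proj/INF={c:r.camera_info(c) for c in("side","top")}\ndef proj/; s/i=r.camera_info(c); E=/i=INF[c]; E=/' h.py
python3 fit.py
```

```text
[ 0.514   0.0878  1.6414 -0.0025  2.7566] -1.1184880426954662
[ 0.5138  0.0877  1.6421 -0.0027  2.7567] -1.1185379727653464
[ 0.5142  0.0879  1.6394 -0.0022  2.7559] -1.1183995345322868
[ 0.5144  0.0877  1.6366 -0.0019  2.76  ] -1.1175535645753867
carton [-0.2837  0.0046 -0.0141] -0.9656198347107438
```

View pics/fit.png

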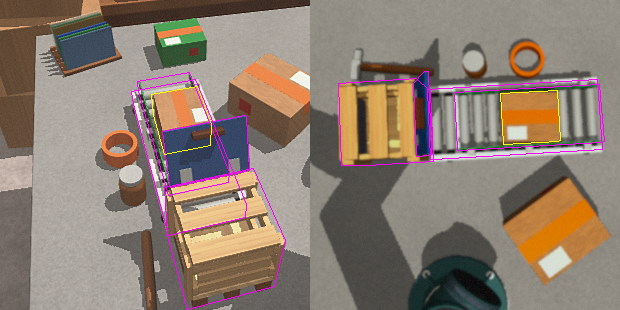

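Request:
send_rows:
  plan:
    - [[11,8,0],0]
    - [[22,16,0],0]
    - [[32,24,0],0]
    - [[43,32,0],0]
    - [[43,32,0],0]
    - [[43,32,0],0]
  grip: 0

```text
time: 2.05
eef_pos: [0.0293, 0.7874, 0.2326]
tcp_rot: [-3.141, -0.0, 2.741]
force: [0.6, 1.2, 0.6]
grip_width: 0.002
gripper_force: 0.0
```

```bash
python3 -c "
from cell import r
s=r.read_state();print(s['time'],s['eef_pos'],s['tcp_rot'],s['joint_pos'])"
```

```text
2.05 [0.0292513  0.78740579 0.23258296] [-3.14125808e+00 -5.72033090e-05  2.74104190e+00] [1.43037732e+00 8.18228613e-01 9.54124582e-01 1.70700090e+00
 1.41334764e-04 1.83092805e+00]
```

Request:
send_rows:
  plan:
    - [[20,15,0],0]
    - [[20,15,0],0]
    - [[20,15,0],0]
    - [[20,15,0],0]

```text
time: 2.55
eef_pos: [-0.0551, 0.8565, 0.2003]
tcp_rot: [3.096, -0.021, 2.741]
force: [-0.4, 0.0, 0.4]
grip_width: -0.005
gripper_force: 0.0
```

```bash
python3 -c "
from cell import r
s=r.read_state();print(s['time'],s['eef_pos'],s['tcp_rot'],s['joint_pos'])"
```

```text
2.55 [-0.05505008  0.85649959  0.20027743] [ 3.09625185 -0.02096406  2.74074131] [1.53917039 1.03509622 1.36618529 1.85203637 0.00317214 1.94057617]
```

Request:
send_rows:
  plan:
    - [[18,36,-10],0]
    - [[18,36,-10],0]
    - [[18,36,-10],0]
    - [[18,36,-10],0]
    - [[18,36,-10],0]
    - [[18,36,-10],0]

```text
time: 3.3
eef_pos: [-0.0565, 0.9029, 0.1684]
tcp_rot: [3.035, -0.049, 2.742]
force: [-0.1, 0.0, 0.9]
grip_width: -0.001
gripper_force: 0.0
```

```bash
python3 -c "
from cell import r
s=r.read_state();print(s['time'],s['eef_pos'],s['tcp_rot'],s['joint_pos'])"
```

```text
3.3 [-0.05647487  0.90294034  0.16842929] [ 3.03518573 -0.04890975  2.74224943] [1.54118434 1.07577982 1.36633345 1.74448472 0.00694949 1.94353925]
```

Request:
send_rows:
  plan:
    - [[18,36,-20],0]
    - [[18,36,-20],0]

```text
time: 3.55
eef_pos: [-0.0578, 0.9207, 0.1916]
tcp_rot: [2.975, -0.076, 2.746]
force: [0.1, -0.2, -0.2]
grip_width: 0.002
gripper_force: 0.0
```

Request:
send_rows:
  plan:
    - [[18,36,-30],0]
    - [[18,36,-30],0]

```text
time: 3.8
eef_pos: [-0.0583, 0.9241, 0.2347]
tcp_rot: [2.92, -0.101, 2.751]
force: [-1.3, 0.3, 0.9]
grip_width: -0.004
gripper_force: 0.0
```

```bash
python3 -c "
from cell import r
s=r.read_state();print(s['time'],s['eef_pos'],s['tcp_rot'],s['joint_pos'])"
```

```text
3.8 [-0.05834268  0.92414471  0.23471418] [ 2.92037475 -0.10062967  2.75108394] [1.54167579 1.00825401 1.36723549 1.68749095 0.01410108 1.94508668]
```

Request:
send_rows:
  plan:
    - [[18,36,-20],0]
    - [[18,36,-20],0]

```text
time: 4.05
eef_pos: [-0.0594, 0.9372, 0.2612]
tcp_rot: [2.864, -0.126, 2.757]
force: [-0.1, -0.2, -0.5]
grip_width: 0.001
gripper_force: 0.0
```

Request:
send_rows:
  plan:
    - [[18,36,-20],0]
    - [[18,36,-20],0]

```text
time: 4.3
eef_pos: [-0.0605, 0.9471, 0.2924]
tcp_rot: [2.807, -0.15, 2.765]
force: [-0.5, 0.3, 0.0]
grip_width: -0.0
gripper_force: 0.0
```

Request:
send_rows:
  plan:
    - [[18,36,-20],0]
    - [[18,36,-20],0]

```text
time: 4.55
eef_pos: [-0.0615, 0.9541, 0.3279]
tcp_rot: [2.749, -0.175, 2.775]
force: [-0.4, -0.1, 0.9]
grip_width: -0.0
gripper_force: 0.0
```

Request:
send_rows:
  plan:
    - [[18,36,-20],0]
    - [[18,36,-20],0]

```text
time: 4.8
eef_pos: [-0.0624, 0.9579, 0.3661]
tcp_rot: [2.691, -0.198, 2.785]
force: [0.5, -0.7, -0.6]
grip_width: 0.003
gripper_force: 0.0
```

Request:
send_rows:
  plan:
    - [[18,36,-20],0]

```text
time: 4.92
eef_pos: [-0.0631, 0.9626, 0.39]
tcp_rot: [2.649, -0.215, 2.794]
force: [-0.3, 0.4, 0.3]
grip_width: -0.003
gripper_force: 0.0
```

Request:
send_rows:
  plan:
    - [[18,36,-20],0]

```text
time: 5.05
eef_pos: [-0.0639, 0.9661, 0.4177]
tcp_rot: [2.603, -0.232, 2.804]
force: [-0.4, -0.2, 0.2]
grip_width: 0.001
gripper_force: 0.0
```

```bash
python3 -c "
from cell import r
s=r.read_state();print(s['time'],s['eef_pos'],s['tcp_rot'],s['joint_pos'])"
```

```text
5.05 [-0.06387387  0.96610135  0.41774627] [ 2.60317355 -0.23244425  2.80432287] [1.54337981 0.84625428 1.36638123 1.50982347 0.03199733 1.95461906]
```

Request:
send_rows:
  plan:
    - [[18,36,-15],0]

```text
time: 5.18
eef_pos: [-0.0647, 0.972, 0.4421]
tcp_rot: [2.557, -0.25, 2.815]
force: [-0.2, -0.3, 0.2]
grip_width: 0.003
gripper_force: 0.0
```

Request:
send_rows:
  plan:
    - [[18,36,-15],0]

```text
time: 5.3
eef_pos: [-0.0655, 0.9766, 0.4659]
tcp_rot: [2.513, -0.265, 2.827]
force: [0.3, 0.3, -0.2]
grip_width: 0.004
gripper_force: 0.0
```

Request:
send_rows:
  plan:
    - [[18,36,-15],0]

```text
time: 5.42
eef_pos: [-0.0662, 0.9793, 0.4917]
tcp_rot: [2.468, -0.281, 2.839]
force: [-0.1, -0.5, -0.5]
grip_width: -0.002
gripper_force: 0.0
```

Request:
send_rows:
  plan:
    - [[18,36,-15],0]

```text
time: 5.55
eef_pos: [-0.0669, 0.9801, 0.5191]
tcp_rot: [2.423, -0.296, 2.852]
force: [-0.8, -0.6, -0.2]
grip_width: -0.002
gripper_force: 0.0
```

Request:
send_rows:
  plan:
    - [[18,36,-15],0]

```text
time: 5.68
eef_pos: [-0.0676, 0.9792, 0.5475]
tcp_rot: [2.377, -0.31, 2.866]
force: [-0.1, 0.6, 0.4]
grip_width: -0.003
gripper_force: 0.0
```

Request:
send_rows:
  plan:
    - [[18,36,-15],0]

```text
time: 5.8
eef_pos: [-0.0681, 0.9766, 0.5766]
tcp_rot: [2.332, -0.323, 2.88]
force: [0.2, -0.2, -0.0]
grip_width: -0.001
gripper_force: 0.0
```

```bash
cat > mv.py <<'E'
from h import *
from scipy.spatial.transform import Rotation as Ro
P=(0.514,0.088,1.638,0)
s=r.read_state(); R=Ro.from_euler('xyz',s['tcp_rot']).as_matrix(); p=s['eef_pos']
Rl=Ro.from_euler('z',P[2]).as_matrix()
pl=Rl.T@(p-[P[0],P[1],0]); Tl=Rl.T@R
def to(x,y,z): return np.round(Tl.T@(np.array([x,y,z])-pl)*100,2)
print(s['time'],"line pos",pl,"tool z in line",Tl[:,2],"tool y",Tl[:,1],"q",s['joint_pos'])
# turn making tool y horizontal
print("turn for level y:",np.arctan2(Tl[2,1],Tl[2,0]) -np.pi/2, "F",Rl.T@s['force'])
E
python3 mv.py
```

```text
5.8 line pos [0.9257 0.5212 0.5766] tool z in line [ 0.7561 -0.0264 -0.6539] tool y [ 0.5784 -0.4406  0.6866] q [1.5444 0.7283 1.3664 1.3517 0.0444 1.966 ]
turn for level y: -0.43362534481680504 F [-0.2428 -0.1475 -0.0199]
```

```bash
cat >> mv.py <<'E'
import sys
for a in sys.argv[1:]:
    v=np.array(eval(a)); print(v,"->",to(*v))
E
python3 - <<'E'
import sys; sys.argv=["m"]
from mv import *
A=Rl.T@(np.array([.50,.42,.50])-[.514,.088,0]); print(A,to(*A)); print(to(-.46,0,.35))
E
```

```text
5.8 line pos [0.9257 0.5212 0.5766] tool z in line [ 0.7561 -0.0264 -0.6539] tool y [ 0.5784 -0.4406  0.6866] q [1.5444 0.7283 1.3664 1.3517 0.0444 1.966 ]
turn for level y: -0.43362534481680504 F [-0.2428 -0.1475 -0.0199]
[ 0.3322 -0.0083  0.5   ] [-68.12 -16.26 -38.47]
[-96.4  -72.74 -88.59]
```

Request:
send_rows:
  plan:
    - [[-68,-16,-38],0]
    - [[-68,-16,-38],0]
    - [[-68,-16,-38],0]
    - [[-68,-16,-38],0]
    - [[-68,-16,-38],0]
    - [[-68,-16,-38],0]
    - [[-68,-16,-38],0]
    - [[-68,-16,-38],0]

```text
time: 6.8
eef_pos: [0.2497, 0.6714, 0.5367]
tcp_rot: [2.332, -0.322, 2.88]
force: [-0.3, -0.0, 0.4]
grip_width: -0.002
gripper_force: 0.0
```

```bash
python3 mv.py .332,-.008,.5 -.06,.0,.5
```

```text
6.8 line pos [0.5998 0.2245 0.5367] tool z in line [ 0.7555 -0.0273 -0.6546] tool y [ 0.579  -0.4396  0.6866] q [0.9023 0.1075 0.2157 0.9553 0.5084 1.499 ]
turn for level y: -0.4316501184209942 F [-0.026   0.2842  0.3595]
[ 0.332 -0.008  0.5  ] -> [-30.25  -7.81 -17.19]
[-0.06  0.    0.5 ] -> [-41.54 -30.86 -46.83]
```

Request:
send_rows:
  plan:
    - [[-30,-8,-17],0.18]
    - [[-30,-8,-17],0.36]
    - [[-30,-8,-17],0.54]
    - [[-30,-8,-17],0.72]
    - [[-30,-8,-17],0.9]
    - [[-30,-8,-17],1.08]
    - [[-30,-8,-17],1.14]
    - [[-30,-8,-17],1.14]

```text
time: 7.8
eef_pos: [0.4961, 0.4221, 0.4978]
tcp_rot: [-3.141, -0.855, 1.6]
force: [1.2, 0.5, 0.1]
grip_width: 0.003
gripper_force: 0.0
```

```bash
python3 mv.py -.06,0,.5 -.46,.0,.4
```

```text
7.8 line pos [ 0.3345 -0.0046  0.4978] tool z in line [ 0.7543 -0.0279 -0.656 ] tool y [-0.0373 -0.9993 -0.0004] q [0.2402 0.2518 0.3807 1.4644 0.8304 1.8853]
turn for level y: -1.5713497087001256 F [ 0.4304 -1.2289  0.0841]
[-0.06  0.    0.5 ] -> [-25.71   1.01 -29.92]
[-0.46  0.    0.4 ] -> [-59.48   2.5  -53.53]
```

Request:
send_rows:
  plan:
    - [[-59.5,2.5,-53.5],0]
    - [[-59.5,2.5,-53.5],0]
    - [[-59.5,2.5,-53.5],0]
    - [[-59.5,2.5,-53.5],0]
    - [[-59.5,2.5,-53.5],0]
    - [[-59.5,2.5,-53.5],0]
    - [[-59.5,2.5,-53.5],0]
    - [[-59.5,2.5,-53.5],0]

```text
time: 8.8
eef_pos: [0.5172, -0.0522, 0.3993]
tcp_rot: [3.118, -0.841, 1.604]
force: [1.3, -0.4, 0.7]
grip_width: 0.002
gripper_force: 0.0
```

```bash
python3 mv.py -.46,.0,.3
```

```text
8.8 line pos [-0.1401  0.0062  0.3993] tool z in line [ 0.7436 -0.0484 -0.6668] tool y [-0.0509 -0.9986  0.0156] q [-0.6131  0.5023  0.4667  2.1081  0.6542  0.7353]
turn for level y: -1.549868437684931 F [-0.4767 -1.2216  0.6524]
[-0.46  0.    0.3 ] -> [-28.71   2.09 -17.14]
```

```bash
cat > kin.py <<'E'
import numpy as np
from scipy.optimize import least_squares
from scipy.spatial.transform import Rotation as Ro
D="""1.0137,.2631,-.0484,1.2594,0,1.4155;.2053,.4831,.2313;-3.1415,0,2.7398
1.43037732,.818228613,.954124582,1.70700090,.000141,1.83092805;.02925,.7874,.23258;-3.14126,-.00006,2.74104
1.53917,1.035096,1.366185,1.852036,.003172,1.940576;-.05505,.8565,.200277;3.09625,-.02096,2.74074
1.541184,1.07578,1.366333,1.744485,.006949,1.943539;-.056475,.90294,.168429;3.035186,-.04891,2.742249
1.541676,1.008254,1.367235,1.687491,.014101,1.945087;-.058343,.924145,.234714;2.920375,-.10063,2.751084
1.54338,.846254,1.366381,1.509823,.031997,1.954619;-.063874,.966101,.417746;2.603174,-.232444,2.804323
1.5444,.7283,1.3664,1.3517,.0444,1.966;-.0681,.9766,.5766;2.332,-.323,2.88
.9023,.1075,.2157,.9553,.5084,1.499;.2497,.6714,.5367;2.332,-.322,2.88
.2402,.2518,.3807,1.4644,.8304,1.8853;.4961,.4221,.4978;-3.141,-.855,1.6
-.6131,.5023,.4667,2.1081,.6542,.7353;.5172,-.0522,.3993;3.118,-.841,1.604"""
D=[[np.array(eval(t)) for t in l.split(";")] for l in D.split("\n")]
y=lambda a:Ro.from_euler('y',a).as_matrix(); z=lambda a:Ro.from_euler('z',a).as_matrix(); x=lambda a:Ro.from_euler('x',a).as_matrix()
def rot(q,s5,s6): return z(q[0])@y(q[1]-q[2]+q[3])@z(s5*q[4])@x(s6*q[5])
def bestC(s5,s6):
    Cs=[rot(q,s5,s6).T@Ro.from_euler('xyz',e).as_matrix() for q,p,e in D]
    C=Ro.from_matrix(Cs).mean().as_matrix(); return C,max(np.linalg.norm(A-C) for A in Cs)
s5,s6=min(((a,b) for a in(1,-1) for b in(1,-1)),key=lambda s:bestC(*s)[1]); C,e=bestC(s5,s6)
def fk(q,v):
    a0,h,L1,l2x,l2z,w,t=v
    p=np.array([a0,0,h])+y(q[1])@[0,0,L1]+y(q[1]-q[2])@[l2x,0,l2z]+y(q[1]-q[2]+q[3])@([w,0,0]+z(s5*q[4])@[t,0,0])
    return z(q[0])@p
v=least_squares(lambda v:np.concatenate([fk(q,v)-p for q,p,_ in D]),[0,.3,.3,.3,0,.1,.15]).x
err=max(np.linalg.norm(fk(q,v)-p) for q,p,_ in D)
lo=np.array([-2.65,-.89,-1.18,-2.13,-1.35,-3.14]);hi=np.array([2.65,1.7,1.37,2.11,1.29,3.14])
def ik(p,R,q0):
    f=lambda q:np.concatenate([(fk(q,v)-p)*5,(rot(q,s5,s6)@C-R).ravel()])
    o=least_squares(f,np.clip(q0,lo+.01,hi-.01),bounds=(lo,hi)); return o.x,np.linalg.norm(fk(o.x,v)-p),np.linalg.norm(rot(o.x,s5,s6)@C-R)
E
python3 - <<'E'
from kin import *
np.set_printoptions(precision=3,suppress=True)
print(s5,s6,"roterr",e,"poserr",err,v)
Rl=z(1.638)
q0=np.array([-.7,.6,.4,2.0,.6,.7])
for tilt in (.6,.85,1.0):
  for X,Z in((-.44,.3),(-.43,.1),(-.37,.1),(-.3,.1),(-.2,.1),(-.1,.1),(.01,.1),(-.07,.35),(-.12,.12)):
    zt=np.array([np.sin(tilt),0,-np.cos(tilt)]); yt=np.array([0,-1,0]); R=Rl@np.c_[np.cross(yt,zt),yt,zt]
    q,pe,re=ik(Rl@[X,0,Z]+[.514,.088,0],R,q0); print(tilt,X,Z,q,"%.3f %.3f"%(pe,re))
E
```

```text
1 1 roterr 0.0009178427365472575 poserr 0.08244332604909672 [0.012 0.198 0.552 0.369 0.025 0.012 0.412]
0.6 -0.44 0.3 [-0.814  0.809  0.937  2.11   0.388  0.625] 0.015 0.102
0.6 -0.43 0.1 [-0.798  0.904  0.596  1.743  0.375  0.612] 0.000 0.000
0.6 -0.37 0.1 [-0.747  0.812  0.395  1.616  0.398  0.662] 0.000 0.000
0.6 -0.3 0.1 [-0.679  0.723  0.207  1.489  0.427  0.729] 0.000 0.000
0.6 -0.2 0.1 [-0.564  0.619 -0.006  1.33   0.473  0.845] 0.000 0.000
0.6 -0.1 0.1 [-0.427  0.538 -0.167  1.18   0.52   0.992] 0.000 0.000
0.6 0.01 0.1 [-0.249  0.473 -0.29   1.017  0.566  1.194] 0.000 0.000
0.6 -0.07 0.35 [-0.381  0.364  0.264  1.759  0.534  1.043] 0.000 0.000
0.6 -0.12 0.12 [-0.456  0.532 -0.113  1.256  0.511  0.96 ] 0.000 0.000
0.85 -0.44 0.3 [-0.887  0.824  0.801  2.11   0.519  0.525] 0.035 0.253
0.85 -0.43 0.1 [-0.857  1.1    0.849  2.058  0.47   0.463] 0.000 0.000
0.85 -0.37 0.1 [-0.812  0.983  0.578  1.885  0.5    0.5  ] 0.000 0.000
0.85 -0.3 0.1 [-0.753  0.881  0.343  1.727  0.538  0.551] 0.000 0.000
0.85 -0.2 0.1 [-0.654  0.767  0.085  1.533  0.599  0.643] 0.000 0.000
0.85 -0.1 0.1 [
[... 196 characters left out ...]

0.85 -0.12 0.12 [-0.561  0.671 -0.06   1.429  0.653  0.738] 0.000 0.000
1.0 -0.44 0.3 [-0.923  0.834  0.713  2.11   0.591  0.472] 0.047 0.347
1.0 -0.43 0.1 [-0.889  1.141  0.832  2.11   0.528  0.392] 0.010 0.076
1.0 -0.37 0.1 [-0.84   1.091  0.687  2.054  0.545  0.4  ] 0.000 0.000
1.0 -0.3 0.1 [-0.785  0.98   0.421  1.877  0.587  0.441] 0.000 0.000
1.0 -0.2 0.1 [-0.693  0.862  0.138  1.667  0.655  0.516] 0.000 0.000
1.0 -0.1 0.1 [-0.582  0.772 -0.081  1.473  0.734  0.619] 0.000 0.000
1.0 0.01 0.1 [-0.433  0.697 -0.266  1.25   0.83   0.779] 0.000 0.000
1.0 -0.07 0.35 [-0.544  0.515  0.183  1.968  0.76   0.656] 0.000 0.000
1.0 -0.12 0.12 [-0.606  0.764 -0.027  1.55   0.718  0.595] 0.000 0.000
```

```bash
python3 - <<'E'
s=open('kin.py').read()
s=s.replace("a0,h,L1,l2x,l2z,w,t=v","a0,h,L1x,L1,l2x,l2z,w,wz,t,ly=v").replace("[0,0,L1]","[L1x,0,L1]").replace("[w,0,0]+z","[w,ly,wz]+z")
s=s.replace("v=least_squares(lambda v:np.concatenate([fk(q,v)-p for q,p,_ in D]),[0,.3,.3,.3,0,.1,.15]).x",
"v=least_squares(lambda v:np.concatenate([fk(q,v)-p for q,p,_ in D]+[1e-3*np.array(v)]),[0,.3,0,.3,.3,0,.1,0,.15,0]).x\nER=[fk(q,v)-p for q,p,_ in D]")
open('kin.py','w').write(s)
E
python3 - <<'E'
from kin import *
np.set_printoptions(precision=3,suppress=True)
print(err,v);print(np.array(ER))
E
```

```text
6.482153430727034e-05 [ 0.     0.159 -0.     0.582  0.37   0.051  0.139  0.     0.285  0.081]
[[-0.  0. -0.]
 [ 0. -0.  0.]
 [ 0. -0.  0.]
 [ 0. -0.  0.]
 [ 0. -0.  0.]
 [ 0. -0.  0.]
 [-0.  0. -0.]
 [-0. -0.  0.]
 [ 0. -0.  0.]
 [ 0.  0. -0.]]
```

Run:
```python
from kin import *
np.set_printoptions(precision=3,suppress=True)
Rl=z(1.638); R=Ro.from_euler('xyz',[3.118,-.841,1.604]).as_matrix()
q0=D[-1][0]
for X,Z in((-.14,.4),(-.14,.3),(-.14,.2),(-.3,.3),(-.3,.22),(-.4,.25),(-.4,.2),(-.43,.25),(-.43,.2),(-.43,.1),(-.4,.15),(-.37,.1),(-.3,.1),(-.2,.1),(-.1,.1),(.01,.1),(-.02,.4),(.03,.33)):
    q,pe,re=ik(Rl@[X,0,Z]+[.514,.088,0],R,q0); 
    # wrist (J4) pos & elbow in line frame
    w=Rl.T@(fk(q,np.r_[v[:6],0,0,0,0])-[.514,.088,0])
    print(X,Z,q,"%.3f %.3f"%(pe,re),"wrist",w)
```

```text
-0.14 0.4 [-0.607  0.51   0.483  2.11   0.659  0.744] 0.000 0.003 wrist [-0.462  0.007  0.707]
-0.14 0.3 [-0.606  0.517  0.226  1.849  0.658  0.743] 0.000 0.000 wrist [-0.463  0.006  0.607]
-0.14 0.2 [-0.606  0.565  0.035  1.61   0.658  0.743] 0.000 0.000 wrist [-0.463  0.006  0.507]
-0.3 0.3 [-0.791  0.725  0.603  2.11   0.554  0.566] 0.002 0.014 wrist [-0.627  0.022  0.6  ]
-0.3 0.22 [-0.79   0.751  0.438  1.93   0.551  0.561] 0.000 0.000 wrist [-0.631  0.019  0.519]
-0.4 0.25 [-0.882  0.852  0.739  2.11   0.511  0.509] 0.012 0.079 wrist [-0.712  0.047  0.551]
-0.4 0.2 [-0.877  0.928  0.759  2.11   0.496  0.485] 0.001 0.004 wrist [-0.732  0.028  0.496]
-0.43 0.25 [-0.908  0.869  0.781  2.11   0.505  0.503] 0.019 0.127 wrist [-0.729  0.06   0.553]
-0.43 0.2 [-0.903  0.943  0.801  2.11   0.49   0.48 ] 0.008 0.053 wrist [-0.749  0.042  0.499]
-0.43 0.1 [-0.9    1.022  0.704  1.972  0.481  0.464] 0.000 0.000 wrist [-0.764  0.029  0.395]
-0.4 0.15 [-0.877  0.943  0.658  1.997  0.496  0.484] 0.000 0.000 wrist [-0.733  0.027  0.446]
-0.37 0.1 [-0.853  0.918  0.465  1.819  0.511  0.505] 0.000 0.000 wrist [-0.703  0.024  0.397]
-0.3 0.1 [-0.79   0.821  0.251  1.673  0.551  0.561] 0.000 0.000 wrist [-0.631  0.019  0.399]
-0.2 0.1 [-0.683  0.707  0.013  1.492  0.616  0.664] 0.000 0.000 wrist [-0.526  0.011  0.404]
-0.1 0.1 [-0.551  0.612 -0.171  1.318  0.688  0.804] 0.000 0.000 wrist [-0.419  0.004  0.41 ]
0.01 0.1 [-0.375  0.523 -0.326  1.112  0.766  1.014] 0.000 0.000 wrist [-0.298  0.001  0.419]
-0.02 0.4 [-0.426  0.379  0.288  1.914  0.746  0.95 ] 0.000 0.000 wrist [-0.332  0.001  0.716]
0.03 0.33 [-0.34   0.341  0.052  1.64   0.779  1.06 ] 0.000 0.000 wrist [-0.276  0.001  0.651]
```

```bash
python3 mv.py -.14,0.003,.25 -.3,.003,.215 -.41,.003,.165 -.41,.003,.105
```

```text
8.8 line pos [-0.1401  0.0062  0.3993] tool z in line [ 0.7436 -0.0484 -0.6668] tool y [-0.0509 -0.9986  0.0156] q [-0.6131  0.5023  0.4667  2.1081  0.6542  0.7353]
turn for level y: -1.549868437684931 F [-0.4767 -1.2216  0.6524]
[-0.14   0.003  0.25 ] -> [-11.11   0.08   9.98]
[-0.3    0.003  0.215] -> [-24.38   0.85   0.41]
[-0.41   0.003  0.165] -> [-35.44   1.33  -4.43]
[-0.41   0.003  0.105] -> [-39.91   1.23  -0.43]
```

Request:
send_rows:
  plan:
    - [[-3.7,0,3.3],0]
    - [[-7.4,0,6.7],0]
    - [[-11.1,0.1,10],0]
    - [[-15.5,0.3,6.8],0]
    - [[-20,0.6,3.6],0]
    - [[-24.4,0.8,0.4],0]
    - [[-30,1.1,-2],0]
    - [[-35.4,1.3,-4.4],0]

```text
time: 9.8
eef_pos: [0.5375, -0.3204, 0.1646]
tcp_rot: [3.119, -0.84, 1.604]
force: [1.2, -0.9, 0.2]
grip_width: -0.003
gripper_force: 0.0
```

```bash
python3 mv.py -.41,.003,.165 -.41,.003,.105  -.38,.003,.105
```

```text
9.8 line pos [-0.4091  0.004   0.1646] tool z in line [ 0.7434 -0.0475 -0.6671] tool y [-0.0504 -0.9986  0.0149] q [-0.888   0.9501  0.7133  2.0493  0.4871  0.4742]
turn for level y: -1.5508437124621992 F [-0.9349 -1.1193  0.2083]
[-0.41   0.003  0.165] -> [-0.03  0.1  -0.09]
[-0.41   0.003  0.105] -> [-4.5   0.02  3.91]
[-0.38   0.003  0.105] -> [-2.5  -0.14  6.14]
```

Request:
send_rows:
  plan:
    - [[-2.3,0,2],0]
    - [[-4.5,0,3.9],0]
    - [[-3.8,-0.1,4.6],0]
    - [[-3.2,-0.1,5.4],0]
    - [[-3.2,-0.1,5.4],0]

```text
time: 10.42
eef_pos: [0.537, -0.2993, 0.1056]
tcp_rot: [3.121, -0.841, 1.603]
force: [0.0, -0.3, 0.1]
grip_width: -0.004
gripper_force: 0.0
```

```bash
python3 mv.py -.14,.003,.105  -.37,.003,.105
python3 - <<'E'
from h import *
o=[]
for c in("side","top"): o.append(r.grab_frame(c)[100:300,150:450,::-1])
cv2.imwrite("pics/a.png",np.hstack(o))
E
```

```text
10.425 line pos [-0.388   0.0031  0.1056] tool z in line [ 0.744  -0.0467 -0.6665] tool y [-0.0503 -0.9986  0.0138] q [-0.8704  0.94    0.5301  1.8702  0.4983  0.4894]
turn for level y: -1.5522814488411882 F [-0.2704  0.0174  0.1127]
[-0.14   0.003  0.105] -> [16.48 -1.24 18.5 ]
[-0.37   0.003  0.105] -> [ 1.15 -0.08  1.38]
```

View pics/a.png

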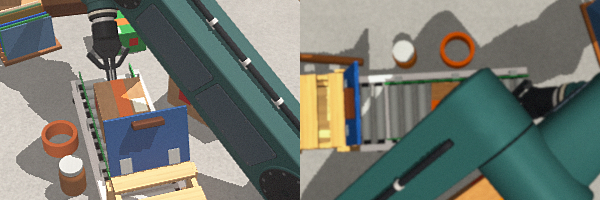

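Request:
send_rows:
  plan:
    - [[0.5,0,0.6],0]
    - [[0.9,0,1],0]
    - [[1.2,-0.1,1.3],0]
    - [[1.6,-0.1,1.8],0]
    - [[2.1,-0.2,2.4],0]
    - [[2.7,-0.2,3],0]
    - [[3.3,-0.3,3.7],0]
    - [[4,-0.3,4.5],0]

```text
time: 11.52
eef_pos: [0.5325, -0.2394, 0.1049]
tcp_rot: [3.124, -0.842, 1.599]
force: [-0.8, -0.5, 0.1]
grip_width: 0.002
gripper_force: 0.5
```

Request:
send_rows:
  plan:
    - [[0.7,-0.05,0.75],0]
    - [[1.35,-0.1,1.5],0]
    - [[2,-0.15,2.2],0]
    - [[2.7,-0.2,3],0]
    - [[3.3,-0.25,3.7],0]
    - [[4,-0.3,4.5],0]
    - [[4.7,-0.35,5.2],0]
    - [[5.3,-0.4,6],0]

```text
time: 12.52
eef_pos: [0.5275, -0.1594, 0.1044]
tcp_rot: [3.123, -0.842, 1.599]
force: [-0.2, -0.4, 0.6]
grip_width: 0.001
gripper_force: 0.5
```

```bash
python3 mv.py  -.17,.003,.105 -.10,.003,.105
python3 - <<'E'
from h import *
o=[]
for c in("side","top"): o.append(r.grab_frame(c)[100:300,150:450,::-1])
cv2.imwrite("pics/b.png",np.hstack(o))
E
```

```text
12.525 line pos [-0.2477  0.0031  0.1044] tool z in line [ 0.7447 -0.0473 -0.6657] tool y [-0.0527 -0.9985  0.0121] q [-0.74    0.7528  0.1179  1.5851  0.5814  0.6103]
turn for level y: -1.5546337865125277 F [-0.408   0.2197  0.6346]
[-0.17   0.003  0.105] -> [ 5.21 -0.39  5.75]
[-0.1    0.003  0.105] -> [ 9.87 -0.76 10.97]
```

View pics/b.png

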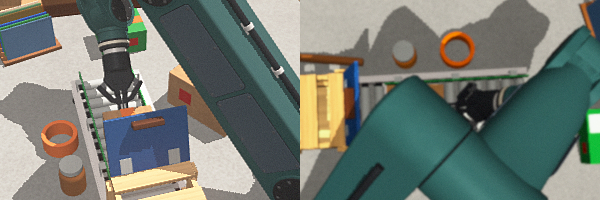

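Request:
send_rows:
  plan:
    - [[0.7,-0.05,0.7],0]
    - [[1.3,-0.1,1.45],0]
    - [[2,-0.15,2.2],0]
    - [[2.6,-0.2,2.9],0]
    - [[3.3,-0.25,3.6],0]
    - [[3.9,-0.3,4.3],0]
    - [[4.6,-0.35,5],0]
    - [[5.2,-0.4,5.75],0]

```text
time: 13.62
eef_pos: [0.5224, -0.0819, 0.1049]
tcp_rot: [3.124, -0.842, 1.599]
force: [-0.1, -0.6, 1.2]
grip_width: 0.002
gripper_force: 0.4
```

Request:
send_rows:
  plan:
    - [[0.6,-0.05,0.65],0]
    - [[1.2,-0.1,1.3],0]
    - [[1.8,-0.15,2],0]
    - [[2.4,-0.2,2.65],0]
    - [[3,-0.25,3.3],0]
    - [[3.6,-0.3,3.95],0]
    - [[4.2,-0.33,4.6],0]
    - [[4.7,-0.37,5.2],0]

```text
time: 14.62
eef_pos: [0.5176, -0.0119, 0.1053]
tcp_rot: [3.124, -0.842, 1.599]
force: [0.4, -0.9, 0.0]
grip_width: 0.003
gripper_force: 0.2
```

```bash
python3 mv.py  -.04,.003,.105 0.005,.003,.103
```

```text
14.625 line pos [-0.0999  0.0031  0.1053] tool z in line [ 0.7448 -0.0472 -0.6656] tool y [-0.0526 -0.9985  0.0119] q [-0.5536  0.605  -0.1706  1.3306  0.6857  0.802 ]
turn for level y: -1.5548160194077694 F [-0.9114 -0.3742  0.0211]
[-0.04   0.003  0.105] -> [ 3.96 -0.3   4.49]
[0.005 0.003 0.103] -> [ 6.81 -0.54  7.97]
```

Request:
send_rows:
  plan:
    - [[0.5,-0.05,0.55],0]
    - [[1,-0.1,1.1],0]
    - [[1.5,-0.1,1.7],0]
    - [[2,-0.15,2.25],0]
    - [[2.5,-0.2,2.8],0]
    - [[3,-0.2,3.4],0]
    - [[3.5,-0.25,3.95],0]
    - [[4,-0.3,4.5],0]

```text
time: 15.62
eef_pos: [0.5137, 0.0481, 0.1051]
tcp_rot: [3.124, -0.842, 1.599]
force: [-0.4, -3.0, -2.8]
grip_width: -0.0
gripper_force: 1.7
```

Request:
send_rows:
  plan:
    - [[0.3,0,0.4],0]
    - [[0.65,-0.05,0.8],0]
    - [[1,-0.05,1.2],0]
    - [[1.35,-0.1,1.55],0]
    - [[1.65,-0.1,1.9],0]
    - [[2,-0.15,2.25],0]

```text
time: 16.38
eef_pos: [0.5119, 0.0779, 0.1049]
tcp_rot: [3.124, -0.842, 1.599]
force: [1.3, -3.2, -3.0]
grip_width: 0.0
gripper_force: 1.7
```

```bash
python3 mv.py  0.005,.003,.103 .012,.003,.103;  python3 - <<'E'
from h import *
o=[]
for c in("side","top"): o.append(cv2.resize(r.grab_frame(c)[120:320,100:300,::-1] if c=="top" else r.grab_frame(c)[180:380,200:400,::-1],None,fx=2,fy=2))
cv2.imwrite("pics/c.png",np.hstack(o))
E
```

```text
16.375 line pos [-0.0099  0.0028  0.1049] tool z in line [ 0.7446 -0.0472 -0.6658] tool y [-0.0527 -0.9985  0.0119] q [-0.4114  0.5313 -0.3     1.1641  0.7515  0.9699]
turn for level y: -1.5548038857660602 F [-3.2336 -1.0525 -3.0138]
[0.005 0.003 0.103] -> [ 0.85 -0.1   1.24]
[0.012 0.003 0.103] -> [ 1.32 -0.14  1.76]
```

View pics/c.png

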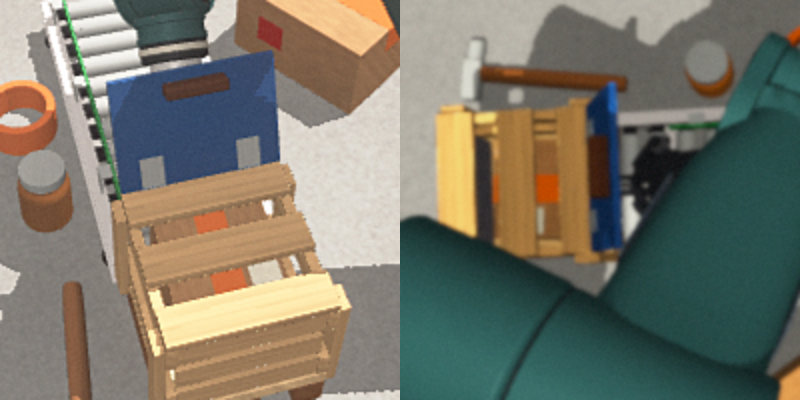

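Request:
send_rows:
  plan:
    - [[0.1,0,0.3],0]
    - [[0.3,0,0.55],0]
    - [[0.45,-0.05,0.75],0]
    - [[0.6,-0.05,0.95],0]
    - [[0.75,-0.05,1.15],0]
    - [[0.9,-0.1,1.35],0]

```text
time: 17.23
eef_pos: [0.5117, 0.0932, 0.1034]
tcp_rot: [3.12, -0.842, 1.6]
force: [0.6, -8.8, 5.6]
grip_width: -0.002
gripper_force: 4.5
```

Request:
send_rows:
  plan:
    - [[0.15,0,0.2],0]
    - [[0.35,0,0.4],0]

```text
time: 17.48
eef_pos: [0.5114, 0.0985, 0.1033]
tcp_rot: [3.121, -0.842, 1.6]
force: [1.0, -9.3, 5.2]
grip_width: -0.005
gripper_force: 4.5
```

```bash
python3 mv.py  .012,.003,.103 .02,.003,.102
```

```text
17.475 line pos [0.0107 0.0019 0.1033] tool z in line [ 0.7444 -0.0492 -0.6659] tool y [-0.0537 -0.9985  0.0137] q [-0.3756  0.5174 -0.3274  1.117   0.7667  1.0162]
turn for level y: -1.5523932875756001 F [-9.3438 -0.385   5.2404]
[0.012 0.003 0.103] -> [ 0.07 -0.12  0.11]
[0.02  0.003 0.102] -> [ 0.52 -0.16  0.77]
```

Request:
send_rows:
  plan:
    - [[0.13,0,0.15],0]
    - [[0.2,0,0.22],0]

```text
time: 17.73
eef_pos: [0.5113, 0.1016, 0.1033]
tcp_rot: [3.121, -0.842, 1.6]
force: [0.1, -8.7, 6.6]
grip_width: -0.002
gripper_force: 4.7
```

Request:
send_rows:
  plan:
    - [[0.13,0,0.15],0]
    - [[0.2,0,0.22],0]

```text
time: 17.98
eef_pos: [0.5119, 0.1036, 0.1032]
tcp_rot: [3.119, -0.84, 1.601]
force: [1.4, -24.2, 8.9]
grip_width: 0.001
gripper_force: 12.2
```

```bash
python3 mv.py  .016,.003,.103 .02,.003,.102
```

```text
17.975 line pos [0.0157 0.0011 0.1032] tool z in line [ 0.7432 -0.0499 -0.6672] tool y [-0.0537 -0.9984  0.0148] q [-0.3656  0.5132 -0.3326  1.1049  0.7692  1.0298]
turn for level y: -1.5508614202989592 F [-24.2895   0.2103   8.9085]
[0.016 0.003 0.103] -> [-0.   -0.19  0.03]
[0.02  0.003 0.102] -> [ 0.19 -0.22  0.39]
```

Request:
send_rows:
  plan:
    - [[-0.7,0,-0.7],0]
    - [[-2,0.15,-2.2],0]
    - [[-4.5,0.3,-5],0]
    - [[-7,0.5,-7.8],0]
    - [[-9,0.6,-10],0]
    - [[-9,0.6,-10],0]

```text
time: 18.73
eef_pos: [0.5188, -0.0311, 0.1018]
tcp_rot: [3.124, -0.843, 1.596]
force: [-0.1, 0.5, -0.2]
grip_width: 0.001
gripper_force: 0.0
```

```bash
python3 mv.py -.125,.065,.12 -.125,.065,.375 -.03,.065,.365
cat > fl.py <<'E'
import numpy as np
zt=np.array([.744,-.667]);u=np.array([.667,.744]);H=np.array([-.001,.2])
def tcp(a,dp=.002,off=.011):
    d=np.array([-np.sin(a),-np.cos(a)]);n=np.array([-np.cos(a),np.sin(a)])
    if a>2.3: 
        t=H+.134*d+.009*n+.014*zt+(off-dp)*u
    else:
        rho=np.interp(a,[0,1.2,1.9,2.3],[.09,.095,.12,.122]); t=H+rho*d+(.009+off*abs(n@u)-dp)*n
    return t
E
python3 - <<'E'
from mv import *
from kin import ik
from fl import tcp
q=s['joint_pos']
for a in (2.9,2.7,2.5,2.31,2.29,2.1,1.9,1.7,1.5,1.2,.9,.6,.3,0):
    t=tcp(a); L=np.array([t[0],.065,t[1]]); q,pe,re=ik(Rl@L+[P[0],P[1],0],R,q); print(a,L,q,"%.3f %.3f"%(pe,re))
E
```

```text
18.725 line pos [-0.1192  0.0033  0.1018] tool z in line [ 0.7451 -0.0488 -0.6652] tool y [-0.0551 -0.9984  0.0116] q [-0.5819  0.6252 -0.1445  1.3552  0.6727  0.7735]
turn for level y: -1.5553142967162368 F [ 0.5265  0.0475 -0.1829]
[-0.125  0.065  0.12 ] -> [ 0.8  -6.11 -1.94]
[-0.125  0.065  0.375] -> [ 19.84  -5.82 -18.9 ]
[-0.03   0.065  0.365] -> [ 25.4   -6.35 -11.16]
18.725 line pos [-0.1192  0.0033  0.1018] tool z in line [ 0.7451 -0.0488 -0.6652] tool y [-0.0551 -0.9984  0.0116] q [-0.5819  0.6252 -0.1445  1.3552  0.6727  0.7735]
turn for level y: -1.5553142967162368 F [ 0.5265  0.0475 -0.1829]
2.9 [-0.0079  0.065   0.3296] [-0.4698  0.2807 -0.0571  1.7046  0.7277  0.9012] 0.000 0.000
2.7 [-0.0337  0.065   0.3224] [-0.5164  0.3084 -0.043   1.727   0.7058  0.8466] 0.000 0.000
2.5 [-0.0576  0.065   0.3101] [-0.5574  0.3372 -0.0389  1.7319  0.6853  0.8003] 0.000 0.000
2.31 [-0.0775  0.065   0.2943] [-0.5902  0.3648 -0.0444  1.7214  0.6682  0.7644] 0.000 0.000
2.29 [-0.0809  0.065   0.2939] [-0.5956  0.3685 -0.0404  1.7252  0.6653  0.7586] 0.000 0.000
2.1 [-0.0965  0.065   0.2764] [-0.62    0.3937 -0.0522  1.7041  0.6522  0.7326] 0.000 0.000
1.9 [-0.109  0.065  0.255] [-0.639   0.4191 -0.0735  1.6693  0.6416  0.7128] 0.000 0.000
1.7 [-0.1108  0.065   0.2305] [-0.6418  0.4369 -0.1146  1.6121  0.6401  0.7099] 0.000 0.000
1.5 [-0.1075  0.065   0.2071] [-0.6367  0.4507 -0.1592  1.5506  0.6429  0.7151] 0.000 0.000
1.2 [-0.0939  0.065   0.1767] [-0.616   0.4628 -0.2281  1.4566  0.6543  0.7369] 0.000 0.000
0.9 [-0.0799  0.065   0.1487] [-0.5941  0.4766 -0.2898  1.3667  0.6662  0.7602] 0.000 0.000
0.6 [-0.0602  0.065   0.1284] [-0.5618  0.4802 -0.3462  1.2848  0.683   0.7954] 0.000 0.000
0.3 [-0.039   0.065   0.1163] [-0.5258  0.4756 -0.3917  1.218   0.7012  0.8359] 0.000 0.000
0 [-0.0153  0.065   0.11  ] [-0.4834  0.4631 -0.4312  1.1589  0.7214  0.885 ] 0.000 0.000
```

Request:
send_rows:
  plan:
    - [[3.5,-0.5,-4],0]
    - [[7.5,-2,-7.8],0]
    - [[11.5,-3.5,-11.5],0]
    - [[15.7,-4.8,-15.2],0]
    - [[19.8,-5.8,-18.9],0]
    - [[23.5,-6.2,-14],0]
    - [[25.4,-6.3,-11.2],0]
    - [[25.4,-6.3,-11.2],0]

```text
time: 19.73
eef_pos: [0.4499, 0.0577, 0.366]
tcp_rot: [3.123, -0.843, 1.602]
force: [-0.6, -0.4, -0.3]
grip_width: 0.001
gripper_force: 0.0
```

```bash
cat > plan.py <<'E'
from mv import *
from fl import tcp
A=eval(sys.argv[1]); dp=eval(sys.argv[2])
for a in A:
    t=tcp(a,dp); print(a,np.round(to(t[0],.065,t[1]),1).tolist())
E
sed -i 's/^for a in sys.argv\[1:\]:/for a in (sys.argv[1:] if sys.argv[0].endswith("mv.py") else []):/' mv.py
python3 plan.py "(2.85,2.75,2.7,2.63,2.56,2.49,2.42,2.35)" .002
python3 - <<'E'
from h import *
o=[]
for c in("side","top"): o.append(cv2.resize(r.grab_frame(c)[120:320,100:300,::-1] if c=="top" else r.grab_frame(c)[150:350,200:400,::-1],None,fx=2,fy=2))
cv2.imwrite("pics/d.png",np.hstack(o))
E
```

```text
19.725 line pos [-0.0259  0.066   0.366 ] tool z in line [ 0.7451 -0.0453 -0.6654] tool y [-0.0497 -0.9987  0.0124] q [-0.5026  0.2892  0.049   1.831   0.71    0.8563]
turn for level y: -1.5542415008302313 F [-0.3433  0.6352 -0.3304]
2.85 [-2.1, -0.0, 3.4]
2.75 [-3.2, 0.1, 2.6]
2.7 [-3.8, 0.1, 2.3]
2.63 [-4.6, 0.1, 1.9]
2.56 [-5.5, 0.2, 1.6]
2.49 [-6.4, 0.2, 1.3]
2.42 [-7.3, 0.2, 1.1]
2.35 [-8.3, 0.3, 1.0]
```

View pics/d.png

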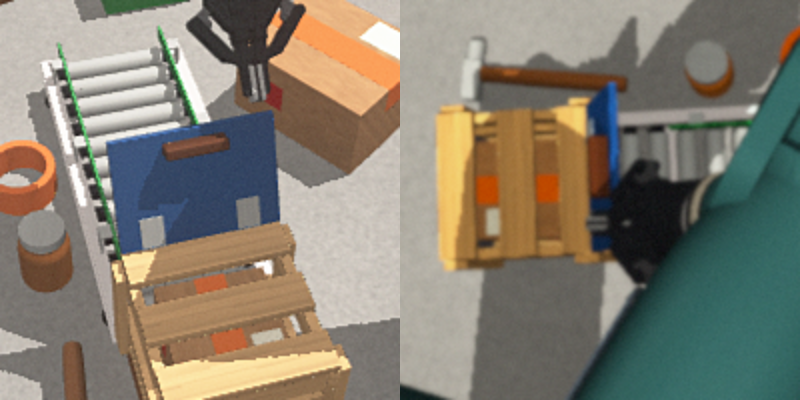

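Request:
send_rows:
  plan:
    - [[-1,0,1.7],0]
    - [[-2.1,0,3.4],0]
    - [[-3.2,0.1,2.6],0]
    - [[-3.8,0.1,2.3],0]
    - [[-4.6,0.1,1.9],0]
    - [[-5.5,0.2,1.6],0]
    - [[-6.4,0.2,1.3],0]
    - [[-7.3,0.2,1.1],0]

```text
time: 20.82
eef_pos: [0.4544, 0.0142, 0.3035]
tcp_rot: [3.124, -0.842, 1.599]
force: [0.4, 0.7, -0.5]
grip_width: 0.0
gripper_force: 0.4
```

```bash
python3 plan.py "(2.35,2.28,2.18,2.08,1.98,1.88,1.78,1.68)" .002
python3 - <<'E'
from h import *
r.grab_frame("side"); L=r.masks_of("side","flap")
p=(.514,.088,1.638,-.002)
if L:
  m=L[0]["pixels"]
  A=np.arange(0,3,.05); I=[iou(m,sil("side",[W(flapbox(a),p)])) for a in A]; print(L[0]["confidence"],A[np.argmax(I)],max(I))
E
```

```text
20.825 line pos [-0.0696  0.0644  0.3035] tool z in line [ 0.7447 -0.0474 -0.6657] tool y [-0.0528 -0.9985  0.012 ] q [-0.5761  0.3537 -0.034   1.7339  0.6743  0.7775]
turn for level y: -1.5546662201250694 F [ 0.7039 -0.4642 -0.5333]
2.35 [-0.7, -0.0, 0.1]
2.28 [-1.6, -0.0, -0.2]
2.18 [-2.8, 0.0, -0.2]
2.08 [-4.0, 0.0, -0.2]
1.98 [-5.3, 0.1, 0.0]
1.88 [-6.4, 0.1, 0.4]
1.78 [-7.5, 0.1, 1.2]
1.68 [-8.4, 0.1, 2.0]
0.76 2.45 0.9584476675813407
```

Request:
send_rows:
  plan:
    - [[-0.7,0,0.1],0]
    - [[-1.6,0,-0.1],0]
    - [[-2.8,0,-0.1],0]
    - [[-4,0,0],0]
    - [[-5.3,0.1,0.2],0]
    - [[-6.4,0.1,0.5],0]
    - [[-7.5,0.1,1.2],0]
    - [[-8.4,0.1,2],0]

```text
time: 21.92
eef_pos: [0.4569, -0.0263, 0.2269]
tcp_rot: [3.124, -0.842, 1.598]
force: [0.9, -0.4, 0.6]
grip_width: -0.001
gripper_force: 0.3
```

```bash
python3 plan.py "(1.58,1.48,1.38,1.28,1.18,1.08,.98,.88)" .002
cat > fa.py <<'E'
from h import *
r.grab_frame("side"); L=r.masks_of("side","flap")
p=(.514,.088,1.638,-.002)
if L:
  m=L[0]["pixels"]
  A=np.arange(0,3,.05); I=[iou(m,sil("side",[W(flapbox(a),p)])) for a in A]; print(L[0]["confidence"],A[np.argmax(I)],max(I))
E
python3 fa.py
```

```text
21.925 line pos [-0.1102  0.0647  0.2269] tool z in line [ 0.7448 -0.0472 -0.6657] tool y [-0.0528 -0.9985  0.0118] q [-0.6396  0.4395 -0.12    1.6035  0.6398  0.7101]
turn for level y: -1.5549802434554532 F [-0.4874 -0.8559  0.5633]
1.58 [-0.8, -0.0, 0.8]
1.48 [-1.4, -0.1, 1.7]
1.38 [-2.0, -0.1, 2.7]
1.28 [-2.4, -0.2, 3.7]
1.18 [-2.8, -0.2, 4.7]
1.08 [-3.2, -0.2, 5.7]
0.98 [-3.6, -0.2, 6.6]
0.88 [-3.9, -0.3, 7.7]
0.67 1.7000000000000002 0.939231664726426
```

Request:
send_rows:
  plan:
    - [[-0.8,0,0.8],0]
    - [[-1.4,-0.1,1.7],0]
    - [[-2,-0.1,2.7],0]
    - [[-2.4,-0.2,3.7],0]
    - [[-2.8,-0.2,4.7],0]
    - [[-3.2,-0.2,5.7],0]
    - [[-3.6,-0.2,6.6],0]
    - [[-3.9,-0.3,7.7],0]

```text
time: 23.02
eef_pos: [0.4545, 0.0055, 0.1468]
tcp_rot: [3.123, -0.842, 1.599]
force: [1.0, -1.0, -0.1]
grip_width: 0.001
gripper_force: 0.4
```

```bash
python3 plan.py "(.78,.68,.58,.48,.38,.28,.18,.1)" .002; python3 fa.py
```

```text
23.025 line pos [-0.0783  0.0649  0.1468] tool z in line [ 0.7447 -0.0475 -0.6657] tool y [-0.0528 -0.9985  0.0122] q [-0.5907  0.4771 -0.2937  1.3604  0.6666  0.7617]
turn for level y: -1.554505345006553 F [-1.0301 -0.9204 -0.0729]
0.78 [-0.2, -0.0, 1.0]
0.68 [-0.2, -0.1, 1.9]
0.58 [-0.2, -0.1, 2.7]
0.48 [-0.0, -0.2, 3.5]
0.38 [0.1, -0.2, 4.3]
0.28 [0.4, -0.3, 5.1]
0.18 [0.7, -0.3, 5.9]
0.1 [1.0, -0.3, 6.4]
0.97 0.9 0.8047477744807122
```

Request:
send_rows:
  plan:
    - [[-0.2,0,1],0]
    - [[-0.2,-0.1,1.9],0]
    - [[-0.2,-0.1,2.7],0]
    - [[0,-0.2,3.5],0]
    - [[0.1,-0.2,4.3],0]
    - [[0.4,-0.3,5.1],0]
    - [[0.7,-0.3,5.9],0]
    - [[1,-0.3,6.4],0]

```text
time: 24.12
eef_pos: [0.4508, 0.0602, 0.1121]
tcp_rot: [3.124, -0.842, 1.599]
force: [-2.0, -1.3, -1.0]
grip_width: 0.003
gripper_force: 0.9
```

Request:
send_rows:
  plan:
    - [[0.2,0,0.3],0]
    - [[0.35,0,0.5],0]
    - [[0.5,0,0.65],0]

```text
time: 24.5
eef_pos: [0.451, 0.0678, 0.1117]
tcp_rot: [3.123, -0.842, 1.599]
force: [-1.3, -3.3, -1.3]
grip_width: -0.002
gripper_force: 1.0
```

```bash
python3 plan.py "(0,)" .002; python3 fa.py
```

```text
24.5 line pos [-0.0159  0.0642  0.1117] tool z in line [ 0.7446 -0.0474 -0.6658] tool y [-0.0528 -0.9985  0.0121] q [-0.483   0.4625 -0.4255  1.1655  0.7202  0.8832]
turn for level y: -1.5546385879691909 F [-3.1656  1.49   -1.3265]
0 [-0.1, -0.1, 0.2]
0.92 0.65 0.3113207547169811
```

Request:
send_rows:
  plan:
    - [[0.13,0,0.15],0]
    - [[0.2,0,0.22],0]
    - [[0.27,0,0.3],0]

```text
time: 24.98
eef_pos: [0.451, 0.0713, 0.1115]
tcp_rot: [3.123, -0.841, 1.599]
force: [-3.9, -16.3, 2.7]
grip_width: 0.001
gripper_force: 7.9
```

Request:
send_rows:
  plan:
    - [[0.07,0,0.08],0]
    - [[0.13,0,0.15],0]

```text
time: 25.22
eef_pos: [0.4512, 0.0718, 0.1113]
tcp_rot: [3.123, -0.838, 1.599]
force: [-9.5, -37.5, 12.2]
grip_width: 0.001
gripper_force: 18.6
```

Request:
send_rows:
  plan:
    - [[-1.3,0.1,-1.5],0]
    - [[-4,0.3,-4.5],0]
    - [[-7,0.5,-7.8],0]
    - [[-9,0.7,-10],0]
    - [[-9,0.7,-13],0]
    - [[-9,0.7,-16],0]
    - [[-9,0.7,-16],0]

```text
time: 26.1
eef_pos: [0.4606, -0.1066, 0.1515]
tcp_rot: [3.121, -0.841, 1.599]
force: [0.1, 0.4, -1.1]
grip_width: -0.003
gripper_force: 0.0
```

```bash
python3 mv.py; python3 fa.py
python3 - <<'E'
from h import *
o=[]
for c in("side","top"): o.append(cv2.resize(r.grab_frame(c)[120:320,100:300,::-1] if c=="top" else r.grab_frame(c)[180:380,200:400,::-1],None,fx=2,fy=2))
cv2.imwrite("pics/e.png",np.hstack(o))
E
```

```text
26.1 line pos [-0.1905  0.0664  0.1515] tool z in line [ 0.744  -0.0495 -0.6664] tool y [-0.0544 -0.9984  0.0134] q [-0.7516  0.5821 -0.0973  1.5442  0.5756  0.6007]
turn for level y: -1.5528161785909722 F [ 0.3456 -0.1518 -1.1285]
0.58 0.65 0.4772727272727273
```

View pics/e.png

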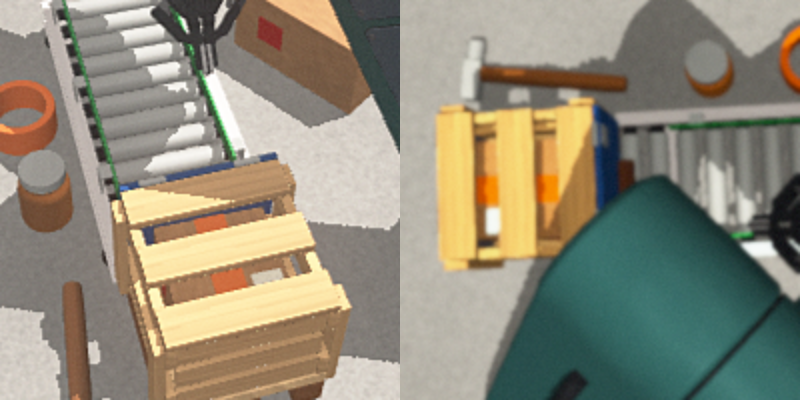

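Run:
```python
from h import *
im=r.grab_frame("top").astype(int); b=(im[...,2]>im[...,0]+25)&(im[...,2]>im[...,1]+15)
for row in range(172,212,4): print(row,np.where(b[row,180:230])[0][[0,-1]]+180 if b[row,180:230].any() else None)
p=(.514,.088,1.638,-.002)
for a in(0,.05,.1,.2,.3):
    m=sil("top",[W(flapbox(a),p)]); print(a,[(np.where(m[row])[0][[0,-1]].tolist() if m[row].any() else None) for row in(176,184,192,200)])
```

```text
172 None
176 [197 202]
180 [197 206]
184 [199 208]
188 [199 208]
192 [199 208]
196 [198 208]
200 [198 208]
204 [198 207]
208 [198 207]
0 [[197, 204], [197, 210], [197, 210], [198, 210]]
0.05 [[197, 206], [197, 212], [197, 212], [198, 213]]
0.1 [[197, 207], [197, 214], [197, 215], [198, 215]]
0.2 [[197, 210], [197, 219], [197, 219], [198, 220]]
0.3 [[197, 213], [197, 223], [197, 224], [198, 224]]
```

```bash
python3 -c "
from cell import r
print(r.close_job())"
```

```text
the job is handed in; nothing more can be done
None
```

The job is handed in. The carton is in the crate against the foam pad (the push force jumped to about 24 N when it touched), and the flap is fully shut, checked in the top picture. The jar, tape roll and hammer were not touched, and the arm stands clear after about 26 s of the 58 s allowed.

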